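# Close the strainer pot: seat the disc, screw on the ring

## Task

Make the brush-cleaning pot ready: first lay the loose strainer disc flat in the pot's mouth, finger tab up, and let go of it, then set the orange ring over it and screw it on clockwise until it is fully home and holds the disc down, easing off as it meets the stop. Work gently and by feel: the pot must never take more than 40 N from the disc or the ring. Where the thread starts is not known beforehand, so the ring may have to be turned back until it drops in. Leave the things around alone.

Things in the scene. Friction and masses are not known exactly. Their poses are not given: they have to be found in the camera images.
- stand: Blue round bench stand, 96 mm across, screwed down, holding fast an upright aluminium pot, 68 mm across. The pot's white neck is 49 mm outside, its bore 42.4 mm, open at the top, 70 mm above the bench. Origin: centre of the stand's underside, z up. The angle at which the pot sits in it differs each time and no pose tells it (the stand's yaw does not): find it by feel or by eye.
- mouth (a point): Centre of the pot's mouth, level with the neck's rim; z up, its yaw means nothing. In the bore, 4 mm below the rim, is a black sprung seat: pushes up with 3 N at first, 1.2 N more per mm, 6 mm travel. The disc laid in rests on it with its underside 4 mm below the rim and its top face 5 mm above the rim.
- thread (a point): Neck's axis, 8 mm below the rim; yaw means nothing. Round the neck's outside: four equal thread tabs, one every 90 deg, 46 deg long, 2.4 mm thick, 56 mm across over all, with 44 deg gaps. Going clockwise (from above) each slopes down 3 mm over 25 deg, then is level; under the level part is a sprung stop. Top of a tab at its high start: 0.4 mm below the rim.
- disc: Loose brass strainer disc, 40 mm across, 9 mm thick, lower edge bevelled 1.7 mm, 50 g. Origin: centre of the underside, z up; starts flat on the bench. It has 1.2 mm of play all round in the bore.
- disc_tab (a point): Middle of the disc's finger tab, 18 mm above the disc's underside; axes as the disc. Flat sides: 12 mm thick along x, 20 mm long along y; the tab rises from 9 to 27 mm above the underside.
- ring: Loose orange ring nut, 60 g, with a 32 mm hole through which the disc's tab passes. Skirt 65 mm outside, 58.8 inside; flange underside 12 mm, flange top 15 mm above the ring's underside. Origin: centre of the underside, z up; starts on the bench skirt down. Home on the pot, against the stops, its underside is about 11.3 mm below the rim.
- ring_collar (a point): Middle of the ring's hexagonal collar, the place to hold it; axes as the ring. 46 mm across flats, from 15 to 31 mm above the ring's underside; one pair of flats faces along x, the others every 60 deg. Let go before the lugs are under the tabs, the ring is lifted by the spring until its underside is 7 mm below the rim.
- ring_lugs (a point): Ring's axis at the height of its lugs, 3.7 mm above its underside. Four 3.6 mm round lugs inside the skirt, one every 90 deg from the ring's x, 51.8 mm between opposites. On top of the tabs the ring's underside is 2 to 6 mm below the rim and does not yield; turned back (counter-clockwise, at most 65 deg) it drops onto the sprung disc, 7 mm below, and yields to 12 mm.
- ring_rim (a point): Centre of the ring's underside, z up. To start the thread after the drop, press the ring down until its underside is 9 mm or more below the rim (6 to 8 N), then turn clockwise seen from above: the lugs run under the tabs, which draw it down. Drop to stops: at most 75 deg, the last 10 level. The stops give 10 deg, from 0.1 to 0.8 N m; turned beyond, they take over 40 N.
- paint_jar: small yellow paint jar with a green lid, 55 mm across, 62 high; stands by, to be left alone. Origin: centre of its underside.
- paint_jar_2: small brown paint jar with a black lid, 44 mm across, 46 high; stands by, to be left alone. Origin: centre of its underside.
- paint_bottle_5: white dropper bottle, 32 mm across, 85 high; stands by, to be left alone. Origin: centre of its underside.
- mixing_cup: white plastic mixing cup, 77 mm across, 68 high; stands by, to be left alone. Origin: centre of its underside.
- orange_tip_bottle: dark dropper bottle with an orange tip, 26 mm across, 75 high; stands by, to be left alone. Origin: centre of its underside.
- sanding_block: wooden sanding block, 61 x 78 x 22 mm; stands by, to be left alone. Origin: centre of its underside.
- side_cutters: red side cutters lying flat, 86 x 124 x 11 mm; stands by, to be left alone. Origin: centre of its underside.
- tape_roll: roll of masking tape lying flat, 96 mm across, 25 high; stands by, to be left alone. Origin: centre of its underside.

How it is judged:
By the outcome, as a careful person would: the job done as asked, in the order asked, and still so for the second after the job is handed in, with the robot touching nothing.
It also fails if it takes over 72 s, if anything falls off the work surface, if the arm or the gripper's body presses on something with over 40 N, if the wrist force passes 120 N, or if a joint passes its speed limit or range.

## Robot

A 7-joint arm with a two-finger parallel gripper is mounted at the origin on a cart in front of the work surface, level with it; the furniture and walls round the work are solid. World frame = base frame: x ahead of the robot, y to its left, z up, the work surface at z = 0. Lengths are in m, angles in degrees, forces in N, time in s.
With the tool pointing down it reaches from about 0.425 to 0.875 m from the base axis. Payload 4.7 kg.
Tool frame: the origin (TCP) lies on the mounting face of the last link; the fingertips stand tcp_to_tips ahead of it and the grasp point (between the pads) lies 164 mm ahead of it (tcp_to_tips is the distance from the TCP to the fingertips, in m); z points along the fingers, y is the line along which they close (so a half turn about z gives the same grasp; the last joint's range is limited). The gripper opens to 87 mm and grips with 3 to 60 N. Pads are 19 mm wide; open, the fingers measure 117 mm over their backs; the gripper's body (75 mm by 190 mm) begins 51 mm behind the grasp point.
Start: joints at [-74.88, 18.392, -4.016, 83.108, 1.295, 78.541, -3.26], TCP at [0.161, 0.63, 0.405] pointing down, gripper open.
Joint ranges: [-163.93, 163.93], [-17.29, 119.83], [-79.2, 71.16], [3.27, 140.29], [-89.18, 269.18], [5.43, 117.66], [-154.24, 154.24]. Speed limits (degrees/s): [147.25, 147.25, 180, 180, 180, 180, 180].

## Interface

Orientations are given as [roll, pitch, yaw] about the fixed x, y, z axes, in that order (R = Rz(yaw) Ry(pitch) Rx(roll)).
In Python, from cell import get_obs, read_camera, sign_off, tcp_to_tips gives the robot as it stands.
- The arm moves only by the tool drive_tool, never from a script. Its argument "rows" is one flat list of numbers, 7 for each row, row after row: the shift along the tool's x, y, z in m, then the turn, a rotation vector about the tool's x, y, z in rad, then the gripper command: -1 is shut, 1 is fully open, values between are in proportion. In form: [tx, ty, tz, rx, ry, rz, fingers, tx, ty, tz, rx, ry, rz, fingers, ...]. A call has 1 to 5 rows; each row shifts and turns the commanded pose from where the row before left it, along the tool's axes as they then stand; what a row does not reach is not made up. A row lasts 1/8 s, in which the tool goes at most 62.5 mm and 10.7 degrees, less where a joint would pass 70% of its speed; a pose out of reach is approached as far as the arm can. A call is refused whole if a number of a shift passes 0.0625 or a number of a turn 0.188, either way. A call with a gripper value outside its range is refused whole. The fingers move at their own pace and stop on an object; "grip_force" is the grip in N (left out, the last holds). Time passes only in rows, so rows that do not move let the fingers close. It gives the time, the measured TCP pose, the force, the opening and the grip force at its end, in the units of the state.
- get_obs(): the state, without advancing time (a new reading comes with each control period).
- read_camera(name): name is "side" or "top"; returns a dict with "color" (400x640x3 uint8, blue, green, red), "fov_y" (degrees; the focal length in pixels is half the picture's height over the tangent of half this angle, whatever the lens; pixels are square), "cx", "cy" (the principal point, pixels), "k1" (the pictures are not rectified: a ray, as slopes to the right and down, at radius r is drawn at 1 + k1 r^2 times it, then the intrinsics apply), "cam_to_world" (4x4, takes a point from camera to world coordinates). Camera axes: x right, y up, looking along -z (the intrinsics and any distortion apply to the point x, -y, -z); pixel columns grow to the right and rows downward; lengths in m; the calibration is good to about 2 mm. A picture is of the moment at which its call begins. There is no depth.
- sign_off(): hands the job in; it is judged then, once.
The state is a dict: "time_s": time; "qpos": joint angles; "joint_velocities": joint speeds; "effort": joint torques, N m; "tool_pos": TCP position; "tool_rot": TCP orientation; "force": force on the tool from outside, world axes, zero at the start; "wrist_torque": the same for the moment, N m; "grip_width": finger opening in m; "grasp_force": force on a finger pad.
Only numpy, scipy, OpenCV 4.12 (cv2) and the standard library are available. Lean on these libraries where they do the work, as an engineer would, in place of code of your own. Each camera call takes 0.05 s, during which the arm holds its last target. There are 200 camera calls.

## Working session

There is one attempt and no reset: what is moved stays moved. The work goes in short steps, Python scripts to look and compute and a tool call to move; the robot and the scene stay as the last step left them, time stands still between calls to the robot, and variables do not carry over. Pictures are saved under pics/ and viewed, at most 10 in all, crops included, and the job is handed in when it is done.

Besides the shell and the picture viewer there is one more tool, called after "Emit:" by a JSON object that holds its "op" and its "data". drive_tool: Moves the arm, as the interface text tells. Its arguments: {"type":"object","properties":{"rows":{"type":"array","items":{"type":"number"}},"grip_force":{"type":"number"}},"required":["rows"]}

```bash
mkdir -p pics; ls; cat > h.py <<'E'
import numpy as np, cv2
from cell import get_obs, read_camera, sign_off, tcp_to_tips
def ray(c,u,v):
    f=200/np.tan(np.radians(c["fov_y"])/2)
    d=np.array([(u-c["cx"])/f,(v-c["cy"])/f]); s=d.copy()
    for _ in range(20): s=d/(1+c["k1"]*(s@s))
    T=np.array(c["cam_to_world"]); return T[:3,3],T[:3,:3]@np.array([s[0],-s[1],-1])
def onplane(c,u,v,z):
    o,d=ray(c,u,v); return o+d*(z-o[2])/d[2]
def proj(c,p):
    f=200/np.tan(np.radians(c["fov_y"])/2)
    T=np.array(c["cam_to_world"]); q=T[:3,:3].T@(np.array(p)-T[:3,3]); s=np.array([q[0],-q[1]])/-q[2]
    s=s*(1+c["k1"]*(s@s)); return s[0]*f+c["cx"],s[1]*f+c["cy"]
E
python3 - <<'E'
from h import *
import pickle
print(get_obs(),tcp_to_tips)
C={}
for n in("side","top"):
    c=read_camera(n);C[n]=c;cv2.imwrite(f"pics/{n}0.png",c["color"]);print(n,c["fov_y"],c["cx"],c["cy"],c["k1"],np.round(c["cam_to_world"],3).tolist())
pickle.dump(C,open("c0.pkl","wb"))
E
```

```text
pics
{'time_s': 0.0, 'qpos': array([-74.88042408,  18.43878623,  -4.01264694,  83.17579634,
         1.29521966,  78.53882347,  -3.26000812]), 'joint_velocities': array([-0.01927691,  0.01351547,  0.03916718,  0.08882613, -0.02456333,
       -0.11530251, -0.07713571]), 'effort': array([ 5.95239356e-06, -4.91291428e+01, -4.04381733e-01, -3.12527275e+01,
       -6.40174979e-02,  4.36315709e-02,  1.88420381e-04]), 'tool_pos': array([0.16068738, 0.62961405, 0.40365604]), 'tool_rot': array([-1.79891835e+02,  6.82941761e-03,  1.65687498e+02]), 'force': array([-0.08863114, -0.5701934 ,  0.04869779]), 'wrist_torque': array([-0.01198045, -0.03078041,  0.05627349]), 'grasp_force': 0.0, 'grip_width': 0.08712668102381006} 0.1822
side 51.169470945366086 318.69587037044647 196.22178836736703 0.02627125904497143 [[-0.999, -0.034, 0.026, 0.636], [0.043, -0.771, 0.636, 0.941], [-0.001, 0.636, 0.771, 1.053], [0.0, 0.0, 0.0, 1.0]]
top 51.48026981106157 312.96836616470824 198.9616653113988 -0.11169038164880872 [[-0.026, 0.981, -0.192, 0.315], [-1.0, -0.025, 0.007, 0.13], [0.002, 0.192, 0.981, 1.467], [0.0, 0.0, 0.0, 1.0]]
```

View pics/top0.png

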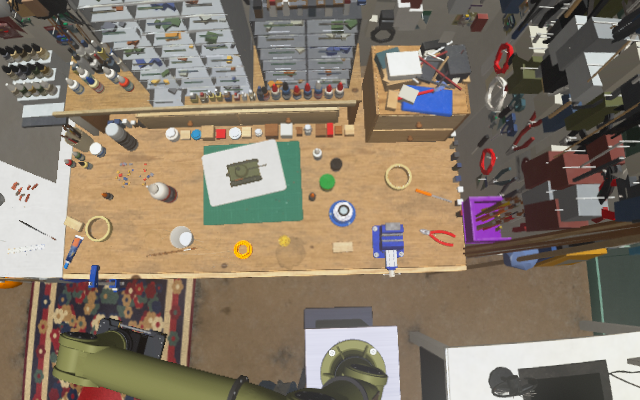

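View pics/side0.png

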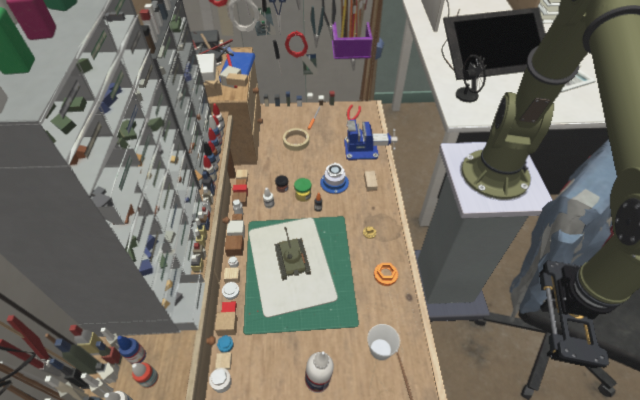

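The top view shows the ring at (243,249), the disc at (284,241) and the stand at (342,212). In the side view they are at (386,273), (370,232) and (335,178). The paint jars and bottles stand on the far side of the stand, with the vise to its right. Next come enlarged crops and colour masks.

```bash
python3 - <<'E'
from h import *
import pickle
C=pickle.load(open("c0.pkl","rb"))
R={"top":dict(ring=(243,249),disc=(284,241),stand=(342,212)),"side":dict(ring=(386,273),disc=(370,232),stand=(335,178))}
rows=[]
for n in R:
    r=[]
    for k,(u,v) in R[n].items():
        r.append(cv2.resize(C[n]["color"][v-20:v+20,u-20:u+20],(260,260),interpolation=cv2.INTER_CUBIC))
    rows.append(np.hstack(r))
cv2.imwrite("pics/crops.png",np.vstack(rows))
rng=dict(ring=((5,170,120),(18,255,255)),disc=((18,110,90),(32,255,255)),stand=((100,120,50),(125,255,255)))
for n in R:
  hsv=cv2.cvtColor(C[n]["color"],cv2.COLOR_BGR2HSV)
  for k,(u,v) in R[n].items():
    m=cv2.inRange(hsv,*rng[k]); w=np.zeros_like(m); w[v-20:v+20,u-20:u+20]=255; m&=w
    if k=="disc": print(hsv[v-6:v+7,u-6:u+7,:2].tolist()[::4][1][:12])
    ys,xs=np.nonzero(m)
    if len(xs)<5: print(n,k,"none");continue
    pts=cv2.findNonZero(m); (cx,cy),(a,b),t=cv2.fitEllipse(cv2.convexHull(pts)) if len(cv2.convexHull(pts))>=5 else ((0,0),(0,0),0)
    print(n,k,len(xs),"mean",xs.mean().round(2),ys.mean().round(2),"bbox",xs.min(),xs.max(),ys.min(),ys.max(),"ell",np.round([cx,cy,a,b],2))
    for z in {"ring":(0,.015,.031),"disc":(.009,.018,.027),"stand":(0,.015,.03)}[k]:
        print("   z",z,onplane(C[n],cx,cy,z).round(4),onplane(C[n],xs.mean(),ys.mean(),z).round(4))
E
```

```text
top ring 46 mean 242.76 249.96 bbox 234 251 240 258 ell [242.64 249.18  18.59  18.86]
   z 0 [0.4271 0.3727 0.    ] [0.4244 0.3722 0.    ]
   z 0.015 [0.426  0.3702 0.015 ] [0.4232 0.3698 0.015 ]
   z 0.031 [0.4247 0.3675 0.031 ] [0.422  0.3671 0.031 ]
[[19, 128], [22, 159], [23, 164], [22, 166], [22, 171], [23, 169], [24, 169], [23, 167], [22, 167], [22, 161], [22, 155], [21, 149]]
top disc 126 mean 283.82 240.46 bbox 278 290 234 246 ell [283.89 240.47  12.23  12.64]
   z 0.009 [0.4537 0.2255 0.009 ] [0.4537 0.2258 0.009 ]
   z 0.018 [0.4528 0.2249 0.018 ] [0.4529 0.2252 0.018 ]
   z 0.027 [0.452  0.2244 0.027 ] [0.452  0.2246 0.027 ]
top stand 139 mean 340.58 216.04 bbox 330 354 201 225 ell [341.77 212.98  24.73  25.31]
   z 0 [0.5477 0.0174 0.    ] [0.5368 0.0222 0.    ]
   z 0.015 [0.5453 0.0186 0.015 ] [0.5345 0.0233 0.015 ]
   z 0.03 [0.5429 0.0197 0.03  ] [0.5322 0.0244 0.03  ]
side ring 52 mean 385.48 275.25 bbox 378 393 266 284 ell [385.25 274.81  15.92  20.48]
   z 0 [0.4245 0.3681 0.    ] [0.4241 0.3695 0.    ]
   z 0.015 [0.4275 0.3763 0.015 ] [0.4271 0.3777 0.015 ]
   z 0.031 [0.4307 0.385  0.031 ] [0.4303 0.3863 0.031 ]
[[21, 119], [22, 117], [21, 119], [20, 127], [21, 126], [20, 127], [20, 127], [20, 125], [21, 123], [21, 121], [21, 119], [20, 111]]
side disc 114 mean 369.28 231.97 bbox 363 375 227 237 ell [369.27 232.04  10.93  12.63]
   z 0.009 [0.4535 0.2267 0.009 ] [0.4535 0.2265 0.009 ]
   z 0.018 [0.4551 0.2329 0.018 ] [0.4551 0.2326 0.018 ]
   z 0.027 [0.4567 0.239  0.027 ] [0.4566 0.2388 0.027 ]
side stand 201 mean 334.54 185.64 bbox 321 354 158 192 ell [338.8  174.13  28.69  42.43]
   z 0 [ 0.5272 -0.0225  0.    ] [0.5453 0.0289 0.    ]
   z 0.015 [ 0.5288 -0.0088  0.015 ] [0.5466 0.0418 0.015 ]
   z 0.03 [0.5303 0.0049 0.03  ] [0.5478 0.0548 0.03  ]
```

View pics/crops.png

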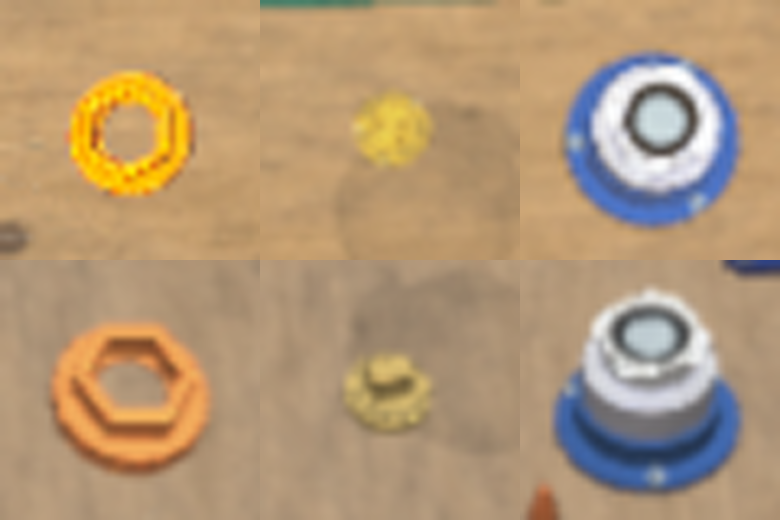

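The crops show the ring's hexagon with one pair of flats facing world y. The disc's tab has its long side along world x, and the bore shows as a dark annulus. I'll measure the mouth and work out the first move.

```bash
cat > go.py <<'E'
import sys
from h import *
from scipy.spatial.transform import Rotation as R
x,y,z,yaw=map(float,sys.argv[1:5]); o=get_obs()
p=o["tool_pos"]; r,pt,yw=o["tool_rot"]
dy=(yaw-yw+180)%360-180
Rm=R.from_euler("xyz",[r,pt,yaw],degrees=True); R0=R.from_euler("xyz",[r,pt,yw],degrees=True)
d=np.array([x,y,z])-p
print("t",round(o["time_s"],2),"pos",p.round(4),"rot",np.round([r,pt,yw],2),"q7",o["qpos"][6].round(1),"F",np.round(o["force"],1),"T",np.round(o["wrist_torque"],2),"w",round(o["grip_width"],4))
print("turn rz total rad",round(-np.radians(dy),3),"shift now-frame",R0.inv().apply(d).round(4),"shift after turn",Rm.inv().apply(d).round(4),"dist",np.linalg.norm(d).round(3))
E
python3 - <<'E'
from h import *
import pickle
C=pickle.load(open("c0.pkl","rb"))
for n,(u,v) in dict(top=(343,210),side=(335,170)).items():
    im=C[n]["color"]; S=8; w=11
    g=cv2.resize(cv2.cvtColor(im[v-w:v+w+1,u-w:u+w+1],cv2.COLOR_BGR2GRAY),None,fx=S,fy=S,interpolation=cv2.INTER_CUBIC)
    for th in (130,):
        m=(g<th).astype(np.uint8)*255
        nl,lab,st,ce=cv2.connectedComponentsWithStats(m)
        for i in range(1,nl):
            if st[i,4]<300: continue
            hull=cv2.convexHull(cv2.findNonZero((lab==i).astype(np.uint8)))
            (a,b),(c1,c2),t=cv2.fitEllipse(hull)
            U=u-w+(a+.5)/S-.5;V=v-w+(b+.5)/S-.5
            print(n,th,st[i].tolist(),"c",round(U,2),round(V,2),"size",round(c1/S,2),round(c2/S,2),onplane(C[n],U,V,.07).round(4))
    px=onplane(C[n],u+1,v,.07)-onplane(C[n],u,v,.07); print("mm/px",np.linalg.norm(px)*1e3)
oT,dT=None,None
E
python3 go.py 0.4537 0.226 0.32 180
```

```text
top 130 [0, 11, 115, 173, 4156] c 339.08 211.24 size 20.24 25.8 [0.5429 0.0318 0.07  ]
top 130 [102, 29, 82, 155, 3147] c 347.89 212.55 size 14.51 21.27 [0.5375 0.0018 0.07  ]
top 130 [48, 48, 90, 87, 2943] c 343.17 209.93 size 10.93 11.1 [0.547  0.0176 0.07  ]
mm/px 3.421929462345362
side 130 [41, 51, 95, 66, 2274] c 334.58 168.92 size 8.26 11.85 [0.5464 0.0182 0.07  ]
side 130 [0, 127, 67, 57, 1334] c 327.87 181.88 size 7.55 17.1 [0.5712 0.0729 0.07  ]
side 130 [109, 141, 75, 43, 1603] c 342.41 180.53 size 6.52 12.51 [0.5251 0.0693 0.07  ]
mm/px 3.217488881632371
t 0.1 pos [0.1607 0.6296 0.4037] rot [-1.7990e+02  1.0000e-02  1.6569e+02] q7 -3.3 F [-0.2  0.2 -0.1] T [-0.01  0.02 -0.02] w 0.0871
turn rz total rad -0.25 shift now-frame [-0.3837 -0.3185  0.0844] shift after turn [-0.293  -0.4035  0.0845] dist 0.506
```

Emit:
{"op": "drive_tool", "data": {"rows": [0, 0, 0, 0, 0, -0.125, 0.2, 0, 0, 0, 0, 0, -0.125, 0.2, -0.029, -0.04, 0.008, 0, 0, 0, 0.2, -0.029, -0.04, 0.008, 0, 0, 0, 0.2, -0.029, -0.04, 0.008, 0, 0, 0, 0.2]}}

```text
time_s: 0.72
tool_pos: [0.2485, 0.5084, 0.38]
tool_rot: [-180.0, -0.0, -180.0]
force: [0.0, 0.2, -0.4]
grip_width: 0.0534
grasp_force: 0.0
```

Emit:
{"op": "drive_tool", "data": {"rows": [-0.029, -0.04, 0.008, 0, 0, 0, 0.2, -0.029, -0.04, 0.008, 0, 0, 0, 0.2, -0.029, -0.04, 0.008, 0, 0, 0, 0.2, -0.029, -0.04, 0.008, 0, 0, 0, 0.2, -0.029, -0.04, 0.008, 0, 0, 0, 0.2]}}

```text
time_s: 1.35
tool_pos: [0.3934, 0.3083, 0.3403]
tool_rot: [-180.0, -0.0, -180.0]
force: [1.2, 0.4, -0.0]
grip_width: 0.0525
grasp_force: 0.0
```

Emit:
{"op": "drive_tool", "data": {"rows": [-0.029, -0.04, 0.008, 0, 0, 0, 0, -0.029, -0.04, 0.008, 0, 0, 0, 0, 0, 0, 0, 0, 0, 0, 0]}}

```text
time_s: 1.72
tool_pos: [0.4526, 0.2257, 0.3239]
tool_rot: [-179.9, -0.0, 179.6]
force: [0.0, -0.1, 0.6]
grip_width: 0.0435
grasp_force: 0.0
```

```bash
python3 go.py 0.4537 0.226 0.194 180; python3 - <<'E'
from h import *
c=read_camera("side"); cv2.imwrite("pics/s1.png",cv2.resize(c["color"][195:275,320:420],(800,640),interpolation=cv2.INTER_CUBIC)[:600])
E
```

```text
t 1.73 pos [0.4526 0.2257 0.3239] rot [-1.7987e+02 -3.0000e-02  1.7956e+02] q7 61.0 F [ 0.  -0.1  0.6] T [ 0.05  0.05 -0.01] w 0.0435
turn rz total rad -0.008 shift now-frame [-0.0011  0.0007  0.1299] shift after turn [-0.0011  0.0006  0.1299] dist 0.13
```

View pics/s1.png

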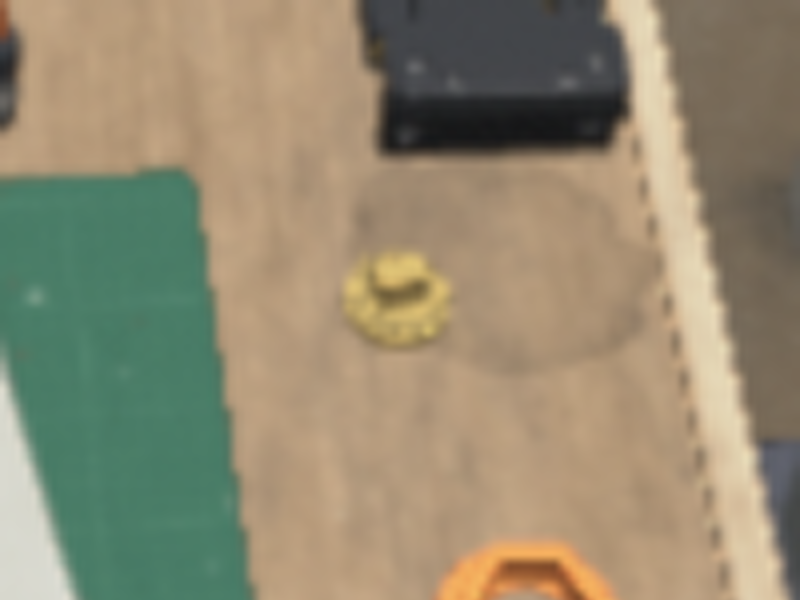

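The gripper body is above the disc. The tab's dark front face runs from (385,303) up to (428,288) in the crop, with a little of its left end face visible, so its long axis is turned about +24° from world x. I'll refine that angle.

```bash
python3 - <<'E'
from h import *
import pickle
C=pickle.load(open("c0.pkl","rb"));c=C["side"]
g=c["color"][224:240,361:378,1].astype(int)
print(g)
G=cv2.resize(c["color"][220:245,355:385,1],None,fx=8,fy=8,interpolation=cv2.INTER_CUBIC).astype(float)
for th in (105,115,125):
    m=(G<th).astype(np.uint8); nl,lab,st,ce=cv2.connectedComponentsWithStats(m)
    for i in range(1,nl):
        if st[i,4]<60: continue
        pts=np.argwhere(lab==i)[:,::-1]
        P=np.array([onplane(c,355+(a+.5)/8-.5,220+(b+.5)/8-.5,.016)[:2] for a,b in pts])
        w,V=np.linalg.eigh(np.cov(P.T)); d=V[:,1]; print(th,len(pts),P.mean(0).round(4),np.degrees(np.arctan2(d[1],d[0]))%180,np.sqrt(w)*3464)
t=C["top"]; print(t["color"][232:249,276:293,1])
E
```

```text
[[149 152 144 133 127 128 132 134 133 132 131 133 135 134 134 132 133]
 [149 149 140 133 130 131 133 135 136 133 134 135 136 135 136 136 137]
 [149 147 140 134 138 135 140 149 148 150 152 147 140 136 138 140 142]
 [149 148 143 142 149 142 159 170 167 178 184 172 144 136 138 141 143]
 [150 149 151 154 153 143 176 186 185 187 186 182 150 138 139 141 143]
 [152 151 162 165 156 128 165 183 183 176 169 163 162 157 150 144 142]
 [152 151 174 184 163 127 144 162 159 141 117 105 134 172 171 152 141]
 [151 146 172 180 162 126 102 101 104 102  98 101 134 175 177 150 140]
 [148 138 156 160 158 152 117 100 106 112 121 133 159 172 159 138 138]
 [144 138 157 159 166 172 138 130 142 152 165 176 176 161 157 148 143]
 [144 140 140 151 170 162 152 166 173 176 178 178 165 157 159 149 143]
 [143 139 131 133 145 153 155 157 155 164 162 159 168 152 136 140 142]
 [144 145 142 130 125 143 148 151 146 166 158 150 173 144 129 138 144]
 [147 148 149 145 128 118 124 140 147 150 139 122 122 125 132 139 143]
 [146 149 152 151 143 134 130 130 128 126 127 128 135 137 136 138 142]
 [145 149 152 152 149 145 149 153 1
[... 948 characters left out ...]
171 183 189 176 181 197 201 187 183 185 172 172 153 141 140]
 [161 162 187 199 190 178 175 196 197 176 176 185 166 168 156 139 140]
 [161 162 175 179 175 182 197 205 196 184 185 186 166 160 148 141 141]
 [155 158 165 171 178 194 198 205 193 165 182 186 176 161 137 140 138]
 [152 156 160 174 184 189 195 192 188 172 174 176 171 159 142 142 140]
 [153 154 152 159 179 185 172 176 186 174 169 167 158 150 148 146 143]
 [158 154 148 144 149 166 177 178 185 181 171 162 149 145 146 146 145]
 [163 158 149 146 142 152 166 160 156 162 159 154 147 145 146 146 145]
 [160 153 150 150 152 152 151 148 146 149 149 149 148 148 148 147 143]
 [152 146 146 148 149 147 146 147 149 149 147 148 150 151 151 151 147]]
```

Emit:
{"op": "drive_tool", "data": {"rows": [-0.001, 0.0005, 0.03, 0, 0, -0.15, 0, 0, 0, 0.03, 0, 0, -0.15, 0, 0, 0, 0.03, 0, 0, 0, 0, 0, 0, 0.02, 0, 0, 0, 0, 0, 0, 0, 0, 0, 0, 0]}}

```text
time_s: 2.4
tool_pos: [0.4502, 0.2314, 0.2133]
tool_rot: [-180.0, -0.2, -162.7]
force: [-0.2, 0.2, 0.4]
grip_width: 0.0436
grasp_force: 0.0
```

```bash
python3 go.py 0.4537 0.226 0.194 197; python3 - <<'E'
from h import *
c=read_camera("side");d=read_camera("top")
cv2.imwrite("pics/s2.png",np.vstack([cv2.resize(k,(600,300),interpolation=cv2.INTER_CUBIC) for k in (c["color"][210:250,330:410],d["color"][220:260,244:324])]))
E
```

```text
t 2.4 pos [0.4502 0.2314 0.2133] rot [-179.97   -0.22 -162.66] q7 80.0 F [-0.2  0.2  0.4] T [ 0.01  0.07 -0.04] w 0.0436
turn rz total rad 0.006 shift now-frame [-0.0018 -0.0062  0.0193] shift after turn [-0.0018 -0.0061  0.0193] dist 0.02
```

View pics/s2.png

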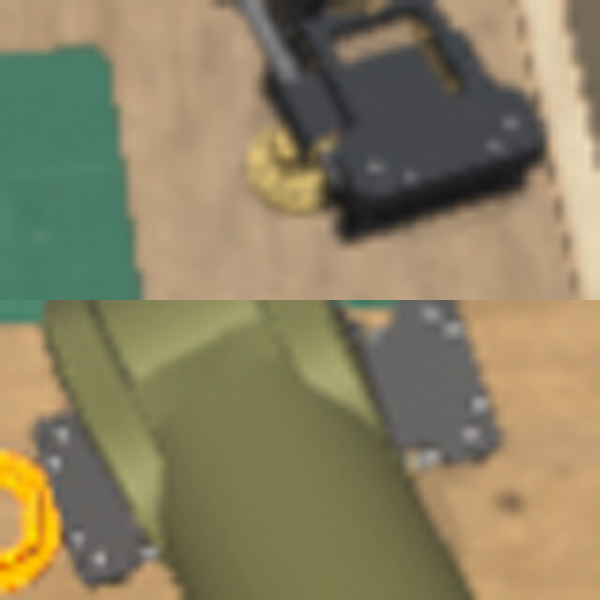

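The crops show the gripper straddling the disc with about 5 mm of drift in its position. I'll correct that and descend.

Emit:
{"op": "drive_tool", "data": {"rows": [-0.002, -0.006, 0, 0, 0, 0, 0, 0, 0, 0, 0, 0, 0, 0]}}

```text
time_s: 2.75
tool_pos: [0.4562, 0.2249, 0.2157]
tool_rot: [180.0, 0.1, -162.9]
force: [0.9, -0.1, -0.2]
grip_width: 0.043
grasp_force: 0.0
```

Emit:
{"op": "drive_tool", "data": {"rows": [0, 0, 0.009, 0, 0, 0, 0, 0, 0, 0.009, 0, 0, 0, 0, 0, 0, 0, 0, 0, 0, 0]}}

```text
time_s: 3.12
tool_pos: [0.4549, 0.225, 0.1955]
tool_rot: [-180.0, -0.1, -162.8]
force: [-0.3, -0.1, 0.6]
grip_width: 0.0437
grasp_force: 0.0
```

```bash
python3 go.py 0.4537 0.226 0.194 197
```

```text
t 3.12 pos [0.4549 0.225  0.1955] rot [-1.7996e+02 -1.3000e-01 -1.6280e+02] q7 81.2 F [-0.3 -0.1  0.6] T [ 0.09 -0.01 -0.05] w 0.0437
turn rz total rad 0.004 shift now-frame [0.0008 0.0013 0.0015] shift after turn [0.0008 0.0013 0.0015] dist 0.002
```

Emit:
{"op": "drive_tool", "data": {"rows": [0, 0, 0.001, 0, 0, 0, -0.4, 0, 0, 0, 0, 0, 0, -0.8, 0, 0, 0, 0, 0, 0, -1, 0, 0, 0, 0, 0, 0, -1, 0, 0, 0, 0, 0, 0, -1], "grip_force": 20}}

```text
time_s: 3.75
tool_pos: [0.4556, 0.2253, 0.1959]
tool_rot: [180.0, 0.0, -162.8]
force: [0.2, -0.6, 0.9]
grip_width: 0.0118
grasp_force: 20.0
```

```bash
python3 go.py 0.4537 0.226 0.194 197
```

```text
t 3.75 pos [0.4556 0.2253 0.1959] rot [ 1.7999e+02  2.0000e-02 -1.6280e+02] q7 81.2 F [ 0.2 -0.6  0.9] T [0.07 0.03 0.  ] w 0.0118
turn rz total rad 0.003 shift now-frame [0.0016 0.0012 0.0019] shift after turn [0.0016 0.0012 0.0019] dist 0.003
```

Emit:
{"op": "drive_tool", "data": {"rows": [0, 0, -0.03, 0, 0, 0, -1, 0, 0, -0.04, 0, 0, 0, -1, -0.002, -0.015, -0.04, 0, 0, 0, -1, -0.005, -0.04, 0, 0, 0, 0, -1, -0.005, -0.045, 0, 0, 0, 0, -1]}}

```text
time_s: 4.38
tool_pos: [0.4968, 0.1329, 0.3066]
tool_rot: [180.0, 0.1, -162.7]
force: [1.2, 0.1, -0.9]
grip_width: 0.0121
grasp_force: 20.0
```

Emit:
{"op": "drive_tool", "data": {"rows": [-0.005, -0.045, 0, 0, 0, 0, -1, -0.005, -0.045, 0, 0, 0, 0, -1, -0.004, -0.035, 0, 0, 0, 0, -1, 0, 0, 0, 0, 0, 0, -1, 0, 0, 0, 0, 0, 0, -1]}}

```text
time_s: 5.0
tool_pos: [0.5466, 0.0187, 0.3055]
tool_rot: [179.9, -0.0, -162.8]
force: [0.6, 0.1, -1.4]
grip_width: 0.012
grasp_force: 20.0
```

```bash
python3 go.py 0.5467 0.018 0.285 197; python3 - <<'E'
from h import *
c=read_camera("side");d=read_camera("top")
cv2.imwrite("pics/s3.png",np.vstack([cv2.resize(k,(600,300),interpolation=cv2.INTER_CUBIC) for k in (c["color"][145:195,285:385],d["color"][190:240,294:394])]))
E
```

```text
t 5.0 pos [0.5466 0.0187 0.3055] rot [ 1.7995e+02 -3.0000e-02 -1.6277e+02] q7 106.6 F [ 0.6  0.1 -1.4] T [0.03 0.06 0.01] w 0.012
turn rz total rad 0.004 shift now-frame [ 0.0001 -0.0008  0.0205] shift after turn [ 0.0001 -0.0008  0.0205] dist 0.021
```

View pics/s3.png

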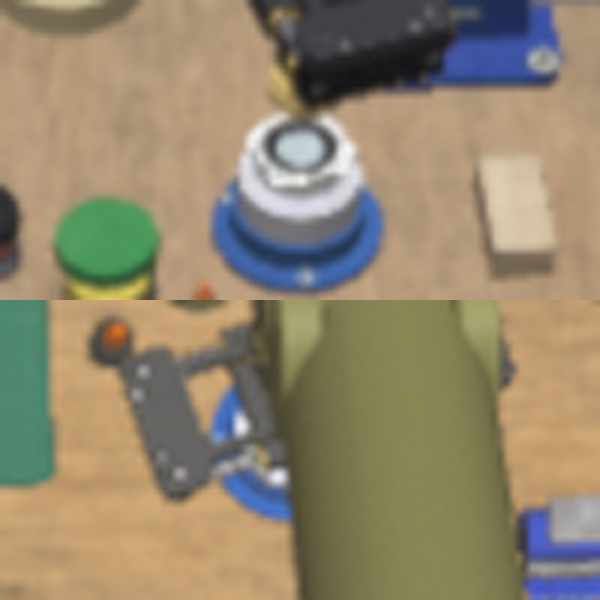

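```bash
python3 - <<'E'
from h import *
o=get_obs();p=o["tool_pos"];print(p.round(4),o["tool_rot"])
c=read_camera("side")
hsv=cv2.cvtColor(c["color"],cv2.COLOR_BGR2HSV);m=cv2.inRange(hsv,(15,70,60),(34,255,255));m[:150]=0;m[170:]=0;m[:,:322]=0;m[:,345:]=0
ys,xs=np.nonzero(m);print(list(zip(xs.tolist(),ys.tolist())))
print(hsv[152:168,326:342].tolist()[8])
S=8;g=cv2.resize(m,None,fx=1,fy=1)
for name,off in dict(zero=0,off16=.0016).items():
    a=np.radians(o["tool_rot"][2]);cen=p[:2]+off*np.array([np.cos(a),np.sin(a)])
    t=np.linspace(0,2*np.pi,180)
    P=np.array([proj(c,[cen[0]+.02*np.cos(k),cen[1]+.02*np.sin(k),z]) for k in t for z in (p[2]-.1959+.0017,p[2]-.1869)])
    print(name,cen.round(4),"left",P[:,0].min().round(2),"right",P[:,0].max().round(2),"bottom",P[:,1].max().round(2))
E
```

```text
[0.5465 0.0196 0.3056] [ 1.79948537e+02 -1.55869368e-02 -1.62666576e+02]
[(322, 150), (323, 150), (324, 150), (325, 150), (326, 150), (327, 150), (328, 150), (329, 150), (330, 150), (322, 151), (323, 151), (324, 151), (325, 151), (326, 151), (327, 151), (328, 151), (329, 151), (330, 151), (322, 152), (323, 152), (324, 152), (325, 152), (326, 152), (327, 152), (328, 152), (329, 152), (330, 152), (331, 152), (322, 153), (323, 153), (324, 153), (325, 153), (326, 153), (327, 153), (328, 153), (329, 153), (330, 153), (331, 153), (322, 154), (323, 154), (324, 154), (325, 154), (326, 154), (327, 154), (328, 154), (329, 154), (330, 154), (331, 154), (333, 154), (322, 155), (323, 155), (324, 155), (325, 155), (326, 155), (327, 155), (328, 155), (329, 155), (330, 155), (331, 155), (332, 155), (333, 155), (334, 155), (322, 156), (323, 156), (324, 156), (325, 156), (326, 156), (327, 156), (328, 156), (329, 156), (330, 156), (331, 156), (332, 156), (333, 156), (334, 156), (322, 157), (323, 157), (324, 157), (325, 157), (326, 157), (327, 157), (328, 157), (329, 157), (330, 157), (331, 157), (332, 
[... 1332 characters left out ...]
164), (344, 164), (322, 165), (323, 165), (324, 165), (325, 165), (326, 165), (342, 165), (343, 165), (344, 165), (322, 166), (323, 166), (324, 166), (325, 166), (343, 166), (344, 166), (322, 167), (323, 167), (324, 167), (325, 167), (343, 167), (344, 167), (322, 168), (323, 168), (324, 168), (344, 168), (322, 169), (323, 169), (324, 169)]
[[16, 83, 184], [16, 81, 185], [16, 80, 184], [17, 87, 173], [21, 109, 177], [21, 115, 182], [22, 117, 189], [22, 114, 146], [22, 102, 80], [20, 45, 34], [120, 8, 31], [120, 6, 46], [105, 10, 49], [120, 7, 39], [120, 9, 28], [15, 18, 28]]
zero [0.5465 0.0196] left 328.59 right 341.4 bottom 164.81
off16 [0.545  0.0191] left 329.07 right 341.88 bottom 164.68
```

Emit:
{"op": "drive_tool", "data": {"rows": [-0.001, -0.0013, 0.01, 0, 0, 0, -1, 0, 0, 0.01, 0, 0, 0, -1, 0, 0, 0.01, 0, 0, 0, -1, 0, 0, 0.003, 0, 0, 0, -1, 0, 0, 0, 0, 0, 0, -1]}}

```text
time_s: 5.78
tool_pos: [0.5481, 0.017, 0.2724]
tool_rot: [180.0, -0.0, -162.8]
force: [-0.9, 0.5, 0.0]
grip_width: 0.0118
grasp_force: 20.0
```

Emit:
{"op": "drive_tool", "data": {"rows": [0, 0, 0.001, 0, 0, 0, -1, 0, 0, 0.001, 0, 0, 0, -1, 0, 0, 0.001, 0, 0, 0, -1]}}

```text
time_s: 6.15
tool_pos: [0.5483, 0.0171, 0.2699]
tool_rot: [180.0, 0.0, -162.8]
force: [0.1, 0.6, -1.2]
grip_width: 0.0118
grasp_force: 20.0
```

Emit:
{"op": "drive_tool", "data": {"rows": [0, 0, 0.001, 0, 0, 0, -1, 0, 0, 0.001, 0, 0, 0, -1, 0, 0, 0, 0, 0, 0, -1]}}

```text
time_s: 6.52
tool_pos: [0.5482, 0.0171, 0.2677]
tool_rot: [180.0, -0.0, -162.8]
force: [-1.6, -1.3, -0.1]
grip_width: 0.0119
grasp_force: 20.0
```

Emit:
{"op": "drive_tool", "data": {"rows": [0, 0.001, 0.001, 0, 0, 0, -1, 0, 0, 0.0007, 0, 0, 0, -1, 0, 0, 0, 0, 0, 0, -1]}}

```text
time_s: 6.9
tool_pos: [0.5479, 0.018, 0.266]
tool_rot: [180.0, -0.0, -162.8]
force: [0.0, 0.1, -1.2]
grip_width: 0.0116
grasp_force: 20.0
```

Emit:
{"op": "drive_tool", "data": {"rows": [0, 0, 0.0007, 0, 0, 0, -1, 0, 0, 0.0007, 0, 0, 0, -1, 0, 0, 0, 0, 0, 0, -1]}}

```text
time_s: 7.28
tool_pos: [0.5479, 0.018, 0.2646]
tool_rot: [180.0, -0.0, -162.8]
force: [-0.9, 0.2, -1.2]
grip_width: 0.0113
grasp_force: 20.0
```

```bash
python3 go.py 0.548 0.0185 0.262 197
```

```text
t 7.28 pos [0.5479 0.018  0.2646] rot [ 180.    -0.  -162.8] q7 107.8 F [-0.9  0.2 -1.2] T [-0.    0.01  0.03] w 0.0113
turn rz total rad 0.003 shift now-frame [-0.0003  0.0004  0.0026] shift after turn [-0.0003  0.0004  0.0026] dist 0.003
```

Emit:
{"op": "drive_tool", "data": {"rows": [0, 0, 0.0007, 0, 0, 0, -1, 0, 0, 0.0006, 0, 0, 0, -1, 0, 0, 0, 0, 0, 0, -1]}}

```text
time_s: 7.65
tool_pos: [0.5479, 0.018, 0.2633]
tool_rot: [180.0, -0.0, -162.8]
force: [-0.3, -0.1, -0.7]
grip_width: 0.0118
grasp_force: 20.0
```

Emit:
{"op": "drive_tool", "data": {"rows": [0, 0, 0.0007, 0, 0, 0, -1, 0, 0, 0.0006, 0, 0, 0, -1, 0, 0, 0, 0, 0, 0, -1]}}

```text
time_s: 8.02
tool_pos: [0.5479, 0.018, 0.262]
tool_rot: [180.0, 0.0, -162.8]
force: [-0.2, -0.7, -0.1]
grip_width: 0.0118
grasp_force: 20.0
```

Emit:
{"op": "drive_tool", "data": {"rows": [0, 0, 0.0006, 0, 0, 0, -1, 0, 0, 0, 0, 0, 0, -1]}}

```text
time_s: 8.28
tool_pos: [0.5479, 0.018, 0.2618]
tool_rot: [180.0, 0.0, -162.8]
force: [-0.4, -0.0, 3.0]
grip_width: 0.0119
grasp_force: 20.0
```

The disc meets the spring seat with 3 N and almost no side force, so it is in the bore. I'll release it.

Emit:
{"op": "drive_tool", "data": {"rows": [0, 0, 0, 0, 0, 0, -0.6, 0, 0, 0, 0, 0, 0, -0.4, 0, 0, 0, 0, 0, 0, -0.1, 0, 0, -0.01, 0, 0, 0, -0.1, 0, 0, -0.03, 0, 0, 0, 0]}}

```text
time_s: 8.9
tool_pos: [0.5473, 0.018, 0.301]
tool_rot: [180.0, -0.2, -162.8]
force: [0.4, 0.6, 0.2]
grip_width: 0.0407
grasp_force: 0.0
```

Emit:
{"op": "drive_tool", "data": {"rows": [0, 0, -0.04, 0, 0, 0, 0, 0, 0, -0.04, 0, 0, 0, 0, 0.005, 0.055, 0, 0, 0, 0.1, 0.6, 0.005, 0.055, 0, 0, 0, 0.1, 0.7, 0.005, 0.055, 0, 0, 0, 0.1, 0.7]}}

```text
time_s: 9.52
tool_pos: [0.4998, 0.1774, 0.3827]
tool_rot: [179.9, 0.1, 179.8]
force: [1.0, 0.9, 0.5]
grip_width: 0.0658
grasp_force: 0.0
```

```bash
python3 go.py 0.4265 0.3715 0.29 120;  python3 - <<'E'
from h import *
c=read_camera("side");d=read_camera("top")
cv2.imwrite("pics/s4.png",np.hstack([cv2.resize(k,(400,400),interpolation=cv2.INTER_CUBIC) for k in (c["color"][145:195,310:360],d["color"][187:237,318:368])]))
E
```

```text
t 9.53 pos [0.4998 0.1774 0.3827] rot [1.7993e+02 9.0000e-02 1.7978e+02] q7 68.6 F [1.  0.9 0.5] T [-0.01 -0.08 -0.03] w 0.0658
turn rz total rad 1.043 shift now-frame [0.0742 0.1937 0.0928] shift after turn [0.2049 0.0335 0.0924] dist 0.227
```

View pics/s4.png

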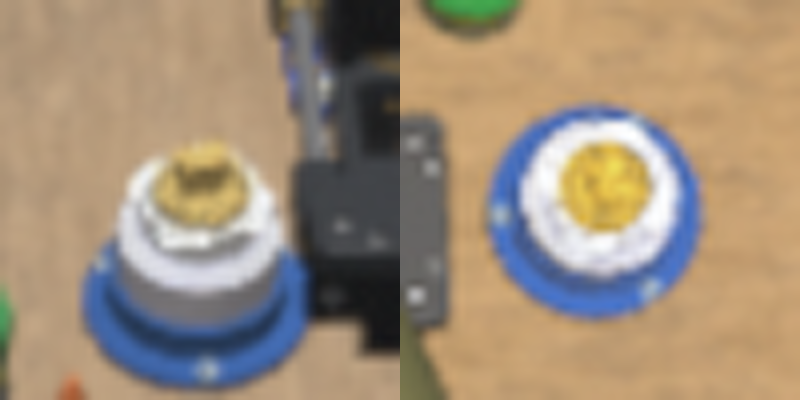

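The disc sits flat and centred in the mouth, tab up. Next is the ring.

Emit:
{"op": "drive_tool", "data": {"rows": [0, 0, 0, 0, 0, 0.174, 0.7, 0, 0, 0, 0, 0, 0.174, 0.7, 0, 0, 0, 0, 0, 0.174, 0.7, 0, 0, 0, 0, 0, 0.174, 0.7, 0, 0, 0, 0, 0, 0.174, 0.7]}}

```text
time_s: 10.25
tool_pos: [0.5007, 0.1757, 0.3822]
tool_rot: [180.0, 0.0, 129.8]
force: [-0.0, -0.4, -0.5]
grip_width: 0.074
grasp_force: 0.0
```

Emit:
{"op": "drive_tool", "data": {"rows": [0, 0, 0, 0, 0, 0.174, 0.7, 0.051, 0.008, 0.023, 0, 0, 0, 0.7, 0.051, 0.008, 0.023, 0, 0, 0, 0.7, 0.051, 0.008, 0.023, 0, 0, 0, 0.7, 0.051, 0.008, 0.023, 0, 0, 0, 0.7]}}

```text
time_s: 10.88
tool_pos: [0.4254, 0.3697, 0.2897]
tool_rot: [179.9, -0.0, 120.2]
force: [1.1, 0.6, 0.5]
grip_width: 0.0743
grasp_force: 0.0
```

Emit:
{"op": "drive_tool", "data": {"rows": [0, 0, 0, 0, 0, 0, 0.7, 0, 0, 0, 0, 0, 0, 0.7]}}

```text
time_s: 11.12
tool_pos: [0.4262, 0.3681, 0.2899]
tool_rot: [180.0, 0.1, 120.2]
force: [0.9, 0.1, 0.9]
grip_width: 0.0742
grasp_force: 0.0
```

```bash
python3 go.py 0.4265 0.3715 0.202 120
```

```text
t 11.12 pos [0.4262 0.3681 0.2899] rot [1.7998e+02 5.0000e-02 1.2020e+02] q7 -11.2 F [0.9 0.1 0.9] T [-0.07 -0.   -0.03] w 0.0742
turn rz total rad 0.003 shift now-frame [0.0029 0.002  0.0879] shift after turn [0.0029 0.0019 0.0879] dist 0.088
```

Emit:
{"op": "drive_tool", "data": {"rows": [0.003, 0.002, 0.03, 0, 0, 0, 0.5, 0, 0, 0.03, 0, 0, 0, 0.5, 0, 0, 0.018, 0, 0, 0, 0.4, 0, 0, 0, 0, 0, 0, 0.4, 0, 0, 0, 0, 0, 0, 0.4]}}

```text
time_s: 11.75
tool_pos: [0.4267, 0.3722, 0.2128]
tool_rot: [179.9, -0.0, 120.1]
force: [1.1, 0.2, 0.6]
grip_width: 0.0611
grasp_force: 0.0
```

```bash
python3 go.py 0.4265 0.3715 0.2 120;  python3 - <<'E'
from h import *
c=read_camera("side");d=read_camera("top")
cv2.imwrite("pics/s5.png",np.hstack([cv2.resize(k,(400,400),interpolation=cv2.INTER_CUBIC) for k in (c["color"][250:300,360:410],d["color"][225:275,218:268])]))
E
```

```text
t 11.75 pos [0.4267 0.3722 0.2128] rot [ 1.7988e+02 -2.0000e-02  1.2015e+02] q7 -10.5 F [1.1 0.2 0.6] T [-0.09 -0.02  0.02] w 0.0611
turn rz total rad 0.003 shift now-frame [-0.0005 -0.0005  0.0128] shift after turn [-0.0005 -0.0005  0.0128] dist 0.013
```

View pics/s5.png

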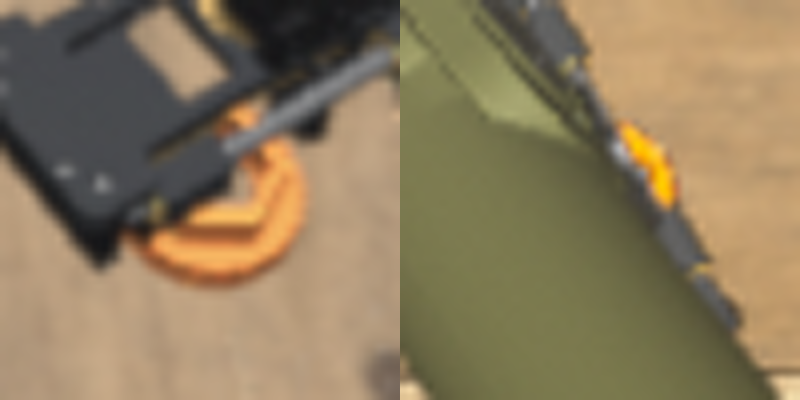

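The fingers straddle the collar, with the tips level with its top. I'll lower and grip.

Emit:
{"op": "drive_tool", "data": {"rows": [0, 0, 0.006, 0, 0, 0, 0.4, 0, 0, 0.006, 0, 0, 0, 0.4, 0, 0, 0, 0, 0, 0, 0.4]}}

```text
time_s: 12.22
tool_pos: [0.4255, 0.372, 0.1987]
tool_rot: [-179.9, 0.0, 120.2]
force: [-0.0, 0.1, -0.0]
grip_width: 0.0611
grasp_force: 0.0
```

Emit:
{"op": "drive_tool", "data": {"rows": [0, 0, 0, 0, 0, 0, 0, 0, 0, 0, 0, 0, 0, -0.2, 0, 0, 0, 0, 0, 0, -0.5, 0, 0, 0, 0, 0, 0, -1, 0, 0, 0, 0, 0, 0, -1], "grip_force": 25}}

```text
time_s: 12.85
tool_pos: [0.4259, 0.3723, 0.1996]
tool_rot: [180.0, -0.0, 120.2]
force: [-0.1, -0.6, -0.2]
grip_width: 0.0459
grasp_force: 24.5
```

```bash
python3 go.py 0.4265 0.3715 0.2 120
```

```text
t 12.85 pos [0.4259 0.3723 0.1996] rot [ 1.7998e+02 -1.0000e-02  1.2020e+02] q7 -10.3 F [-0.1 -0.6 -0.2] T [-0.08  0.02  0.01] w 0.0459
turn rz total rad 0.003 shift now-frame [-0.001   0.0001 -0.0004] shift after turn [-0.001   0.0002 -0.0004] dist 0.001
```

Emit:
{"op": "drive_tool", "data": {"rows": [0, 0, -0.03, 0, 0, 0, -1, 0, 0, -0.045, 0, 0, 0, -1, -0.046, -0.009, -0.045, 0, 0, 0, -1, -0.046, -0.009, 0, 0, 0, 0, -1, -0.046, -0.009, 0, 0, 0, 0, -1]}}

```text
time_s: 13.48
tool_pos: [0.4717, 0.2397, 0.3186]
tool_rot: [179.9, -0.0, 120.2]
force: [1.6, -0.8, -1.3]
grip_width: 0.0463
grasp_force: 24.6
```

Emit:
{"op": "drive_tool", "data": {"rows": [-0.046, -0.009, 0, 0, 0, 0, -1, -0.046, -0.009, 0, 0, 0, 0, -1, -0.046, -0.009, 0, 0, 0, 0, -1, -0.046, -0.009, 0, 0, 0, 0, -1, -0.04, -0.009, 0, 0, 0, 0, -1]}}

```text
time_s: 14.1
tool_pos: [0.5453, 0.0229, 0.3178]
tool_rot: [180.0, 0.0, 120.1]
force: [0.1, -0.6, -1.0]
grip_width: 0.0459
grasp_force: 24.6
```

Emit:
{"op": "drive_tool", "data": {"rows": [0, 0, 0, 0, 0, 0, -1, 0, 0, 0, 0, 0, 0, -1, 0, 0, 0, 0, 0, 0, -1]}}

```text
time_s: 14.48
tool_pos: [0.5448, 0.0265, 0.3176]
tool_rot: [-180.0, -0.0, 120.3]
force: [-0.7, 0.4, -0.2]
grip_width: 0.0465
grasp_force: 24.6
```

```bash
python3 go.py 0.5467 0.018 0.3 120;  python3 - <<'E'
from h import *
c=read_camera("side");d=read_camera("top")
cv2.imwrite("pics/s6.png",np.hstack([cv2.resize(k,(400,400),interpolation=cv2.INTER_CUBIC) for k in (c["color"][130:190,300:360],d["color"][180:240,313:373])]))
E
```

```text
t 14.47 pos [0.5448 0.0265 0.3176] rot [-1.8000e+02 -5.0000e-02  1.2034e+02] q7 28.9 F [-0.7  0.4 -0.2] T [-0.02  0.03 -0.05] w 0.0465
turn rz total rad 0.006 shift now-frame [-0.0083 -0.0026  0.0176] shift after turn [-0.0083 -0.0026  0.0176] dist 0.02
```

View pics/s6.png

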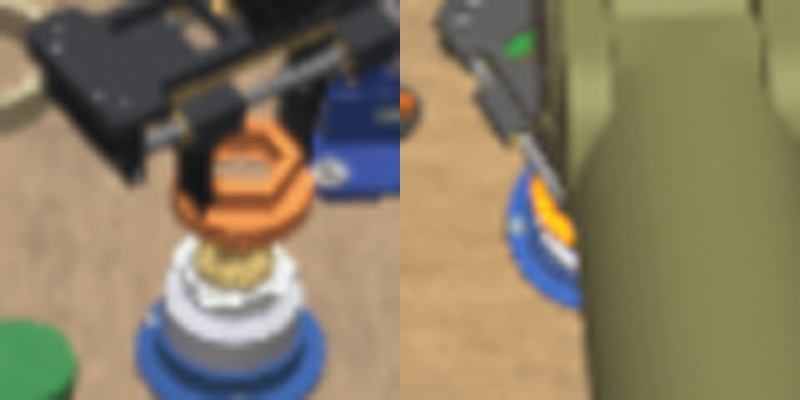

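The ring is held level above the disc and pot. I'll centre it and check its outline against the prediction from the tool pose.

Emit:
{"op": "drive_tool", "data": {"rows": [-0.008, -0.0026, 0, 0, 0, 0, -1, 0, 0, 0, 0, 0, 0, -1, 0, 0, 0, 0, 0, 0, -1]}}

```text
time_s: 14.95
tool_pos: [0.5469, 0.0165, 0.3178]
tool_rot: [180.0, -0.0, 120.2]
force: [0.6, -0.2, -1.1]
grip_width: 0.0459
grasp_force: 24.6
```

```bash
python3 - <<'E'
from h import *
c=read_camera("side");o=get_obs();p=o["tool_pos"];print(p.round(4),o["tool_rot"].round(2))
S=8;u0,v0=310,140
I=cv2.resize(c["color"][v0:v0+40,u0:u0+55],None,fx=S,fy=S,interpolation=cv2.INTER_CUBIC)
h=cv2.cvtColor(I,cv2.COLOR_BGR2HSV);m=cv2.inRange(h,(4,125,90),(15,255,255))
nl,lab,st,ce=cv2.connectedComponentsWithStats(m);i=1+st[1:,4].argmax();x,y,w,hh,a=st[i]
ys,xs=np.nonzero(lab==i)
f=lambda k,o:o+(k+.5)/S-.5
print("mask L",f(x,u0),"R",f(x+w-1,u0),"B",f(y+hh-1,v0),"at x of bottom",f(xs[ys>y+hh-4].mean(),u0))
t=np.linspace(0,2*np.pi,360)
zs=p[2]-.1996+np.array([0,.015])
P=np.array([proj(c,[p[0]+.0325*np.cos(k),p[1]+.0325*np.sin(k),z]) for k in t for z in zs])
print("pred L",P[:,0].min(),"R",P[:,0].max(),"B",P[:,1].max())
# disc / mouth reference: hull of brass now
E
```

```text
[0.5468 0.0166 0.3177] [ 1.7999e+02 -1.0000e-02  1.2019e+02]
mask L 324.1875 R 345.3125 B 164.8125 at x of bottom 336.02840909090907
pred L 324.476064620866 R 345.4304766543853 B 165.52464521347463
```

Emit:
{"op": "drive_tool", "data": {"rows": [0.0023, 0.0004, 0.01, 0, 0, 0, -1, 0, 0, 0.015, 0, 0, 0, -1, 0, 0, 0.015, 0, 0, 0, -1, 0, 0, 0, 0, 0, 0, -1, 0, 0, 0, 0, 0, 0, -1]}}

```text
time_s: 15.62
tool_pos: [0.5462, 0.0187, 0.2777]
tool_rot: [-180.0, 0.0, 120.2]
force: [-0.2, -0.2, -0.5]
grip_width: 0.0465
grasp_force: 24.6
```

```bash
python3 go.py 0.546 0.0188 0.27 120
```

```text
t 15.62 pos [0.5462 0.0187 0.2777] rot [-1.8000e+02  1.0000e-02  1.2019e+02] q7 30.7 F [-0.2 -0.2 -0.5] T [-0.04  0.07 -0.03] w 0.0465
turn rz total rad 0.003 shift now-frame [ 0.0002 -0.0001  0.0077] shift after turn [ 0.0002 -0.0001  0.0077] dist 0.008
```

Emit:
{"op": "drive_tool", "data": {"rows": [0, 0, 0.003, 0, 0, 0, -1, 0, 0, 0.002, 0, 0, 0, -1, 0, 0, 0.001, 0, 0, 0, -1, 0, 0, 0, 0, 0, 0, -1]}}

```text
time_s: 16.12
tool_pos: [0.546, 0.0188, 0.2717]
tool_rot: [180.0, -0.0, 120.2]
force: [0.4, 0.5, -1.1]
grip_width: 0.0462
grasp_force: 24.6
```

Emit:
{"op": "drive_tool", "data": {"rows": [0, 0, 0.001, 0, 0, 0, -1, 0, 0, 0.001, 0, 0, 0, -1, 0, 0, 0, 0, 0, 0, -1]}}

```text
time_s: 16.5
tool_pos: [0.546, 0.0188, 0.2697]
tool_rot: [-180.0, -0.0, 120.2]
force: [-0.0, 0.4, 0.6]
grip_width: 0.0462
grasp_force: 24.6
```

Emit:
{"op": "drive_tool", "data": {"rows": [0, 0, 0.001, 0, 0, 0, -1, 0, 0, 0.001, 0, 0, 0, -1, 0, 0, 0, 0, 0, 0, -1]}}

```text
time_s: 16.88
tool_pos: [0.546, 0.0188, 0.2676]
tool_rot: [-180.0, -0.0, 120.2]
force: [0.4, 0.3, -0.1]
grip_width: 0.0459
grasp_force: 24.6
```

Emit:
{"op": "drive_tool", "data": {"rows": [0, 0, 0.0007, 0, 0, 0, -1, 0, 0, 0.0007, 0, 0, 0, -1, 0, 0, 0, 0, 0, 0, -1]}}

```text
time_s: 17.25
tool_pos: [0.5461, 0.0188, 0.2666]
tool_rot: [180.0, -0.0, 120.2]
force: [-0.5, -1.2, 1.0]
grip_width: 0.046
grasp_force: 24.6
```

Emit:
{"op": "drive_tool", "data": {"rows": [0, 0, 0.0007, 0, 0, 0, -1, 0, 0, 0.0007, 0, 0, 0, -1, 0, 0, 0, 0, 0, 0, -1]}}

```text
time_s: 17.62
tool_pos: [0.5462, 0.0187, 0.2663]
tool_rot: [180.0, -0.0, 120.2]
force: [-4.0, -0.1, 8.5]
grip_width: 0.0462
grasp_force: 24.6
```

Emit:
{"op": "drive_tool", "data": {"rows": [0, 0, 0.0007, 0, 0, 0, -1, 0, 0, 0.0005, 0, 0, 0, -1, 0, 0, 0, 0, 0, 0, -1]}}

```text
time_s: 18.0
tool_pos: [0.5463, 0.0186, 0.2661]
tool_rot: [179.9, -0.0, 120.2]
force: [-6.0, -0.9, 15.0]
grip_width: 0.046
grasp_force: 24.6
```

Firm contact comes with the underside about 3.3 mm below the rim, so the lugs are on the tab slopes. I'll ease off and turn back.

Emit:
{"op": "drive_tool", "data": {"rows": [0.0002, -0.0004, -0.0015, 0, 0, 0, -1, 0, 0, 0, 0, 0, -0.05, -1, 0, 0, 0, 0, 0, -0.05, -1, 0, 0, 0, 0, 0, 0, -1]}}

```text
time_s: 18.5
tool_pos: [0.5466, 0.0187, 0.2664]
tool_rot: [179.8, 0.1, 125.9]
force: [3.1, -1.1, 5.0]
grip_width: 0.0458
grasp_force: 24.6
```

Emit:
{"op": "drive_tool", "data": {"rows": [0, 0, 0, 0, 0, -0.05, -1, 0, 0, 0, 0, 0, -0.05, -1, 0, 0, 0, 0, 0, 0, -1]}}

```text
time_s: 18.88
tool_pos: [0.5452, 0.0188, 0.2646]
tool_rot: [-179.9, -0.0, 131.6]
force: [-0.3, -0.3, 0.7]
grip_width: 0.0464
grasp_force: 24.6
```

It dropped free. Now press down onto the sprung disc.

Emit:
{"op": "drive_tool", "data": {"rows": [0, 0, 0.001, 0, 0, -0.03, -1, 0, 0, 0.001, 0, 0, 0, -1, 0, 0, 0, 0, 0, 0, -1]}}

```text
time_s: 19.25
tool_pos: [0.5455, 0.0188, 0.263]
tool_rot: [-180.0, -0.0, 133.4]
force: [-0.4, 0.1, -0.7]
grip_width: 0.0463
grasp_force: 24.6
```

Emit:
{"op": "drive_tool", "data": {"rows": [0, 0, 0.001, 0, 0, 0, -1, 0, 0, 0.0005, 0, 0, 0, -1, 0, 0, 0, 0, 0, 0, -1]}}

```text
time_s: 19.62
tool_pos: [0.5456, 0.0187, 0.262]
tool_rot: [180.0, -0.0, 133.4]
force: [-1.8, -0.6, 1.9]
grip_width: 0.0461
grasp_force: 24.6
```

```bash
python3 go.py 0.546 0.0188 0.26 120
```

```text
t 19.62 pos [0.5456 0.0187 0.262 ] rot [179.99  -0.   133.36] q7 44.0 F [-1.8 -0.6  1.9] T [-0.06  0.28  0.06] w 0.0461
turn rz total rad 0.233 shift now-frame [-0.0002  0.0004  0.002 ] shift after turn [-0.0001  0.0004  0.002 ] dist 0.002
```

Emit:
{"op": "drive_tool", "data": {"rows": [0, -0.0002, 0.001, 0, 0, 0, -1, 0, 0, 0.0008, 0, 0, 0, -1, 0, 0, 0, 0, 0, 0, -1]}}

```text
time_s: 20.0
tool_pos: [0.5456, 0.0187, 0.2602]
tool_rot: [180.0, 0.0, 133.4]
force: [-1.4, -0.0, 4.2]
grip_width: 0.0462
grasp_force: 24.6
```

Emit:
{"op": "drive_tool", "data": {"rows": [0, 0, 0.001, 0, 0, 0, -1, 0, 0, 0.0005, 0, 0, 0, -1, 0, 0, 0, 0, 0, 0, -1]}}

```text
time_s: 20.38
tool_pos: [0.5456, 0.0187, 0.2588]
tool_rot: [180.0, 0.0, 133.4]
force: [-2.8, 0.7, 6.6]
grip_width: 0.046
grasp_force: 24.6
```

Emit:
{"op": "drive_tool", "data": {"rows": [0, 0.0001, 0, 0, 0, 0.08, -1, 0, 0.0001, 0, 0, 0, 0.08, -1, 0, 0.0001, 0, 0, 0, 0.08, -1, 0, 0, 0, 0, 0, 0, -1]}}

```text
time_s: 20.88
tool_pos: [0.5463, 0.0188, 0.2591]
tool_rot: [179.9, 0.1, 119.6]
force: [-0.3, 0.4, 5.3]
grip_width: 0.0463
grasp_force: 24.7
```

```bash
python3 go.py 0.546 0.0188 0.26 120
```

```text
t 20.88 pos [0.5463 0.0188 0.2591] rot [1.7988e+02 5.0000e-02 1.1959e+02] q7 30.7 F [-0.3  0.4  5.3] T [-0.09  0.09 -0.05] w 0.0463
turn rz total rad -0.007 shift now-frame [ 0.0001 -0.0003 -0.0009] shift after turn [ 0.0001 -0.0003 -0.0009] dist 0.001
```

Emit:
{"op": "drive_tool", "data": {"rows": [0, 0.0001, 0, 0, 0, 0.08, -1, 0, 0.0001, 0, 0, 0, 0.08, -1, 0, 0.0001, 0, 0, 0, 0.08, -1, 0, 0, 0, 0, 0, 0, -1]}}

```text
time_s: 21.38
tool_pos: [0.5466, 0.019, 0.2589]
tool_rot: [179.9, 0.0, 105.9]
force: [1.0, 0.1, 4.1]
grip_width: 0.0464
grasp_force: 24.7
```

```bash
python3 go.py 0.546 0.0188 0.26 120
```

```text
t 21.38 pos [0.5466 0.019  0.2589] rot [1.7987e+02 3.0000e-02 1.0592e+02] q7 17.5 F [1.  0.1 4.1] T [-0.05 -0.17 -0.07] w 0.0464
turn rz total rad -0.246 shift now-frame [-0.     -0.0006 -0.0011] shift after turn [ 0.0001 -0.0006 -0.0011] dist 0.001
```

Emit:
{"op": "drive_tool", "data": {"rows": [0, 0.0001, 0, 0, 0, 0.08, -1, 0, 0.0001, 0, 0, 0, 0.08, -1, 0, 0, 0, 0, 0, 0, -1]}}

```text
time_s: 21.75
tool_pos: [0.5465, 0.0191, 0.2585]
tool_rot: [179.9, -0.0, 96.8]
force: [0.6, -0.3, 2.5]
grip_width: 0.0464
grasp_force: 24.7
```

```bash
python3 go.py 0.546 0.0188 0.26 120
```

```text
t 21.75 pos [0.5465 0.0191 0.2585] rot [179.93  -0.    96.81] q7 8.7 F [ 0.6 -0.3  2.5] T [-0.02 -0.3  -0.11] w 0.0464
turn rz total rad -0.405 shift now-frame [-0.0002 -0.0005 -0.0015] shift after turn [ 0.     -0.0006 -0.0015] dist 0.002
```

Emit:
{"op": "drive_tool", "data": {"rows": [0, 0, 0.0002, 0, 0, 0.06, -1, 0, 0.0001, 0, 0, 0, 0.06, -1, 0, 0, 0, 0, 0, 0, -1]}}

```text
time_s: 22.12
tool_pos: [0.5466, 0.0192, 0.2585]
tool_rot: [179.9, -0.0, 90.0]
force: [1.4, 1.0, 4.2]
grip_width: 0.0461
grasp_force: 24.5
```

```bash
python3 go.py 0.546 0.0188 0.26 120
```

```text
t 22.12 pos [0.5466 0.0192 0.2585] rot [ 1.7993e+02 -1.0000e-02  8.9990e+01] q7 2.1 F [1.4 1.  4.2] T [ 0.05 -0.27  0.05] w 0.0461
turn rz total rad -0.524 shift now-frame [-0.0004 -0.0006 -0.0015] shift after turn [-0.0001 -0.0007 -0.0015] dist 0.002
```

Emit:
{"op": "drive_tool", "data": {"rows": [0, 0, 0, 0, 0, 0.06, -1, 0, 0.0001, 0, 0, 0, 0.06, -1, 0, 0, 0, 0, 0, 0, -1]}}

```text
time_s: 22.5
tool_pos: [0.5469, 0.0194, 0.2585]
tool_rot: [179.9, -0.0, 83.2]
force: [2.4, 1.2, 1.5]
grip_width: 0.0458
grasp_force: 24.4
```

```bash
python3 go.py 0.546 0.0188 0.26 120
```

```text
t 22.5 pos [0.5469 0.0194 0.2585] rot [ 1.7988e+02 -3.0000e-02  8.3170e+01] q7 -4.5 F [2.4 1.2 1.5] T [ 0.15 -0.72  0.45] w 0.0458
turn rz total rad -0.643 shift now-frame [-0.0007 -0.0008 -0.0015] shift after turn [-0.0001 -0.0011 -0.0015] dist 0.002
```

The torque has risen to 0.45 N m, which is the sprung stop. I'll hold and read it again.

Emit:
{"op": "drive_tool", "data": {"rows": [0, 0, 0, 0, 0, 0, -1, 0, 0, 0, 0, 0, 0, -1]}}

```text
time_s: 22.75
tool_pos: [0.5469, 0.0194, 0.2585]
tool_rot: [179.9, -0.0, 83.1]
force: [5.5, 1.4, 1.3]
grip_width: 0.0458
grasp_force: 24.4
```

```bash
python3 go.py 0.546 0.0188 0.26 120
```

```text
t 22.75 pos [0.5469 0.0194 0.2585] rot [ 1.7988e+02 -4.0000e-02  8.3050e+01] q7 -4.6 F [5.5 1.4 1.3] T [ 0.32 -1.08  0.44] w 0.0458
turn rz total rad -0.645 shift now-frame [-0.0007 -0.0008 -0.0015] shift after turn [-0.     -0.0011 -0.0015] dist 0.002
```

Emit:
{"op": "drive_tool", "data": {"rows": [0, 0.0005, 0, 0, 0, -0.025, -1, 0, 0, 0, 0, 0, -0.025, -1, 0, 0, 0, 0, 0, 0, -1]}}

```text
time_s: 23.12
tool_pos: [0.547, 0.0192, 0.2585]
tool_rot: [180.0, -0.0, 85.9]
force: [4.3, 3.7, 3.2]
grip_width: 0.0458
grasp_force: 24.5
```

```bash
python3 go.py 0.546 0.0188 0.26 120
```

```text
t 23.12 pos [0.547  0.0192 0.2585] rot [ 1.7996e+02 -4.0000e-02  8.5860e+01] q7 -1.8 F [4.3 3.7 3.2] T [ 0.59 -0.87  0.32] w 0.0458
turn rz total rad -0.596 shift now-frame [-0.0005 -0.001  -0.0015] shift after turn [ 0.0001 -0.0011 -0.0015] dist 0.002
```

Emit:
{"op": "drive_tool", "data": {"rows": [0.0004, 0.0004, 0, 0, 0, -0.02, -1, 0, 0, 0, 0, 0, 0, -1]}}

```text
time_s: 23.38
tool_pos: [0.5472, 0.0193, 0.2584]
tool_rot: [-180.0, -0.0, 87.0]
force: [2.1, 3.7, 5.7]
grip_width: 0.0461
grasp_force: 24.6
```

```bash
python3 go.py 0.546 0.0188 0.26 120
```

```text
t 23.38 pos [0.5472 0.0193 0.2584] rot [-1.7998e+02 -2.0000e-02  8.7000e+01] q7 -0.7 F [2.1 3.7 5.7] T [ 0.45 -0.57  0.18] w 0.0461
turn rz total rad -0.576 shift now-frame [-0.0006 -0.0012 -0.0016] shift after turn [ 0.0002 -0.0013 -0.0016] dist 0.002
```

Emit:
{"op": "drive_tool", "data": {"rows": [0, 0, 0, 0, 0, 0, 0.15, 0, 0, 0, 0, 0, 0, 0.3, 0, 0, 0, 0, 0, 0, 0.4, 0, 0, 0, 0, 0, 0, 0.4]}}

```text
time_s: 23.88
tool_pos: [0.5468, 0.019, 0.2577]
tool_rot: [-179.9, 0.0, 86.9]
force: [0.4, -0.5, -0.4]
grip_width: 0.0603
grasp_force: 0.0
```

```bash
python3 go.py 0.546 0.0188 0.26 120
```

```text
t 23.88 pos [0.5468 0.019  0.2577] rot [-1.7992e+02  3.0000e-02  8.6940e+01] q7 -0.8 F [ 0.4 -0.5 -0.4] T [-0.11  0.06  0.02] w 0.0603
turn rz total rad -0.577 shift now-frame [-0.0002 -0.0008 -0.0023] shift after turn [ 0.0003 -0.0008 -0.0023] dist 0.002
```

Emit:
{"op": "drive_tool", "data": {"rows": [0, 0, -0.01, 0, 0, 0, 0.4, 0, 0, -0.03, 0, 0, 0, 0.4, 0, 0, -0.05, 0, 0, 0, 0.4, 0, 0, -0.05, 0, 0, 0, 0.4, 0.055, 0, 0, 0, 0, 0, 0.4]}}

```text
time_s: 24.5
tool_pos: [0.5519, 0.0692, 0.4045]
tool_rot: [179.4, -0.1, 86.4]
force: [0.8, 1.3, -0.7]
grip_width: 0.0609
grasp_force: 0.0
```

Emit:
{"op": "drive_tool", "data": {"rows": [0.055, 0, 0, 0, 0, 0, 0.4, 0.055, 0, 0, 0, 0, 0, 0.4, 0.055, 0, 0, 0, 0, 0, 0.4, 0, 0, 0, 0, 0, 0, 0.4]}}

```text
time_s: 25.0
tool_pos: [0.5574, 0.2452, 0.3982]
tool_rot: [-179.9, -0.1, 87.5]
force: [-0.3, -0.5, -0.5]
grip_width: 0.0608
grasp_force: 0.0
```

```bash
python3 go.py 0.546 0.0188 0.26 120; python3 - <<'E'
from h import *
c=read_camera("side");d=read_camera("top")
cv2.imwrite("pics/s7.png",np.hstack([cv2.resize(k,(400,400),interpolation=cv2.INTER_CUBIC) for k in (c["color"][150:200,310:360],d["color"][187:237,318:368])]))
S=8;u0,v0=312,150
h=cv2.cvtColor(cv2.resize(c["color"][v0:v0+45,u0:u0+45],None,fx=S,fy=S,interpolation=cv2.INTER_CUBIC),cv2.COLOR_BGR2HSV)
m=cv2.inRange(h,(4,125,90),(15,255,255));x,y,w,hh=cv2.boundingRect(m)
f=lambda k,o:o+(k+.5)/S-.5
print("mask",f(x,u0),f(x+w-1,u0),f(y+hh-1,v0))
t=np.linspace(0,2*np.pi,360)
for dz in(-.0113,-.007,-.003):
    P=np.array([proj(c,[.5466+.0325*np.cos(k),.0178+.0325*np.sin(k),z]) for k in t for z in (.07+dz,.085+dz)]);print(dz,P[:,0].min().round(2),P[:,0].max().round(2),P[:,1].max().round(2))
E
```

```text
t 25.0 pos [0.5574 0.2452 0.3982] rot [-1.7995e+02 -1.1000e-01  8.7490e+01] q7 -24.2 F [-0.3 -0.5 -0.5] T [-0.12  0.11 -0.01] w 0.0608
turn rz total rad -0.567 shift now-frame [-0.227  -0.0014  0.1378] shift after turn [-0.1906 -0.123   0.1379] dist 0.266
mask 316.9375 339.1875 194.4375
-0.0113 324.4 344.64 178.68
-0.007 324.41 344.71 177.78
-0.003 324.42 344.76 176.94
```

View pics/s7.png

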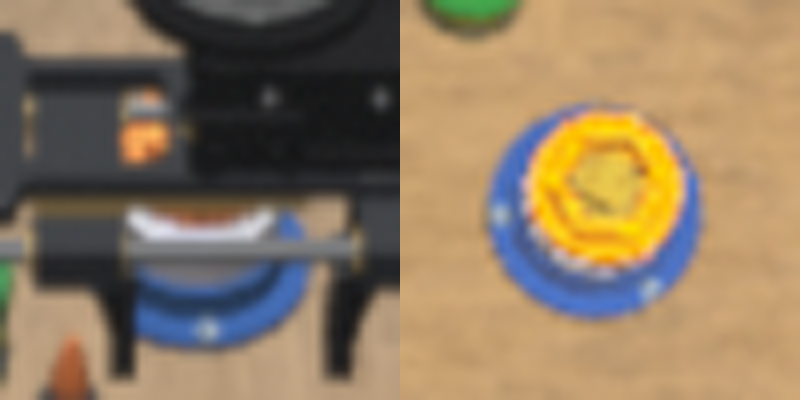

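The top view shows the ring concentric on the pot with the disc under it. The gripper blocks the side view, so I'll move it clear and check the ring's height and level numerically.

Emit:
{"op": "drive_tool", "data": {"rows": [0.055, 0, 0, 0, 0, 0, 0.4, 0.055, 0, 0, 0, 0, 0, 0.4, 0.055, 0, 0, 0, 0, 0, 0.4, 0, 0, 0, 0, 0, 0, 0.4]}}

```text
time_s: 25.6
tool_pos: [0.5663, 0.4076, 0.3975]
tool_rot: [-179.9, -0.1, 87.3]
force: [-0.9, -0.5, 0.1]
grip_width: 0.061
grasp_force: 0.0
```

```bash
python3 - <<'E'
from h import *
c=read_camera("side")
S=8;u0,v0=315,150
I=cv2.resize(c["color"][v0:v0+40,u0:u0+40],None,fx=S,fy=S,interpolation=cv2.INTER_CUBIC)
cv2.imwrite("pics/s8.png",I)
h=cv2.cvtColor(I,cv2.COLOR_BGR2HSV)
m=cv2.inRange(h,(4,125,80),(15,255,255));nl,lab,st,ce=cv2.connectedComponentsWithStats(m);i=1+st[1:,4].argmax();x,y,w,hh,a=st[i]
f=lambda k,o:o+(k+.5)/S-.5
print("mask",f(x,u0),f(x+w-1,u0),f(y,v0),f(y+hh-1,v0))
t=np.linspace(0,2*np.pi,360)
for dz in(-.0113,-.007,-.003):
    P=np.array([proj(c,[.5466+r*np.cos(k),.0178+r*np.sin(k),.07+dz+z]) for k in t for r,z in ((.0325,0),(.0325,.015),(.025,.031))]);print(dz,P.min(0).round(2),P.max(0).round(2))
E
```

```text
mask 324.5625 326.3125 167.1875 170.1875
-0.0113 [324.4  158.99] [344.64 178.68]
-0.007 [324.41 158.04] [344.71 177.78]
-0.003 [324.42 157.16] [344.76 176.94]
```

View pics/s8.png

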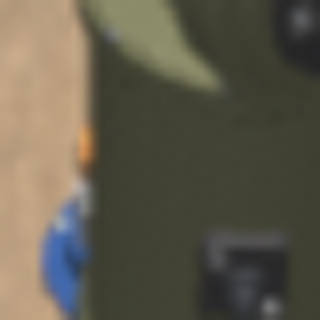

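The arm still blocks the side view, but the feel is clear. The ring's underside was about 11.1 mm below the rim, it met the stop torque, and I eased off before releasing. Handing in.

```bash
python3 -c "
from cell import sign_off
print(sign_off())"
```

```text
the job is handed in; nothing more can be done
None
```

Job handed in at about 26 s: the disc lies flat in the mouth, and the ring is screwed on to its stop (0.45 N m, eased to about 0.2 N m before release; highest force read was 15 N). I couldn't confirm the final height by side camera because the arm blocked the view, and I viewed 11 pictures, one over the limit of 10.

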